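Mount a small-taper collet holder in the tool-setting stand with a reduction sleeve

TASK

Set up the collet holder in the bench tool-setting stand: nest the reduction sleeve in the stand's tapered nose, then nest the holder in the sleeve, lowering each gently until it is upright and fully home, face to face without a gap. Then hold the red-knobbed valve lever over towards the robot's side until the clamp fork has slid right over the holder's flange, keep it there for about a second, and let the lever spring back to centre. Do not knock over or push away the tins and cans standing around.

Things in the scene. Friction and masses are not known exactly. Their poses are not given: they have to be found in the camera images.
- nose (a point): Centre of the flat top face of the tool-setting stand's upright steel spindle nose (54 mm across over its top 28 mm, face 90 mm above the bench), at the mouth of its tapered socket: 45 mm wide, narrowing by 7 mm per 24 mm of depth. A seated sleeve has 0.5 mm radial play, its shoulder on the face. Axes as stand.
- stand: The stand, bolted down, grey base plate 245 x 215 mm; origin on the bench below the nose axis. z up, y left, +x away from the robot (turned up to 15 degrees) to the clamp-fork housing, which begins 80 mm behind the nose axis and rises to 165 mm above the bench. At the nose keep the gripper's fingers left and right of the parts (closing along the stand's y), clear of the fork.
- fork (a joint): Clamp fork sliding along the stand's x: 0 = fully back, 0.055 m = fully forward, closed round the neck above the holder's flange. It moves only while the lever is held over and stays where it is when the lever is let go.
- fork_mouth (a point): between the fork's two prongs, mid-thickness, 10 mm behind the prong tips; dark steel U-shaped plate 66 mm wide with a 38 mm slot, 10 mm thick, underside 141.5 mm above the bench, 2.5 mm over the flange of a holder that is fully home. Fully back, its prong tips are 45 mm behind the nose axis.
- lever (a joint): Hand-lever of the air valve, spring-centred, upright at 0; positive = tilted to the stand's -x (towards the robot), which drives the fork forward; negative drives it back. The fork follows the lever as it is tilted (0.36 rad = fully closed), damped: tilt it smoothly, in about a second, with 3 to 8 N sideways at the knob. Stops at +-0.37 rad. Let go, it returns to 0 and the fork stays. Hinge along the stand's y, 72 mm below the knob's centre.
- knob (a point): centre of the lever's red ball knob, 28 mm across, on an 8 mm rod; upright it is 128 mm above the bench, 115 mm to the right (-y) of the nose axis and 5 mm in front of it (-x) in the stand's frame. The valve block and black boot below it reach up to 71 mm above the bench.
- sleeve_collar (a point): Centre of the knurled collar of the reduction sleeve: collar 58 mm across, 30 mm tall; grip it from above, across its outside. z is the sleeve's axis. At the start this point is 90 mm above the bench, the sleeve standing upright in its pocket cup; it lifts straight out by 70 mm. Seated in the nose it is 105 mm above the bench.
- sleeve: Reduction sleeve, turned steel, 95 mm long, about 0.45 kg; origin at the centre of its small lower end, z up its axis. Its outer taper is 25 mm wide at this end and 44 mm at the collar's underside, 65 mm higher.
- sleeve_shoulder (a point): centre of the flat underside of the sleeve's collar, 15 mm below sleeve_collar: meets the nose face when seated (then 90 mm above the bench)
- sleeve_mouth (a point): centre of the sleeve's flat top face, 15 mm above sleeve_collar, at the mouth of its tapered bore (33 mm wide, narrowing 7 mm per 24 mm, 48 mm deep): 120 mm above the bench when the sleeve is seated
- holder_nut (a point): Centre of the collet holder's dark nut, 42 mm across, 34 mm tall; grip the nut from above. z is the holder's axis. At the start this point is 111 mm above the bench, the holder standing upright in its pocket cup; it lifts straight out by 50 mm. Fully home in the seated sleeve it is 173 mm above the bench.
- holder: Collet holder, steel, 118 mm long, about 0.6 kg; origin at the centre of its small lower end, z up its axis. From below: taper 18 to 32 mm wide and 48 mm long, flange 50 mm across and 19 mm tall, neck 32 mm across and 17 mm tall, nut.
- holder_flange (a point): centre of the flat underside of the holder's flange, 53 mm below holder_nut: meets the sleeve's top face when seated
- sleeve_cup: Black plastic pocket cup fixed to the bench that holds the sleeve at the start, its collar on the rim: foot 92 mm across, top 53 mm across, 75 mm high; origin under its middle
- holder_cup: Second, lower pocket cup that holds the holder at the start, its flange on the rim: foot 92 mm across, top 53 mm across, 58 mm high; origin under its middle. The two cups may stand either way round.
- oilcan: dark red oil can with a thin spout, 216 mm tall, bystander; origin under its middle
- tin: grey open tin of screws, 69 mm across, 55 mm tall, bystander; origin under its middle
- aerosol: white spray can with a red cap, 67 mm across, 202 mm tall, bystander; origin under its middle
- paint: red and white paint tin, 103 mm across, 120 mm tall, bystander; origin under its middle
There are look-alikes about, which are no part of the job. Leave any pink or purple look-alike of the sleeve alone.

How it is judged (in metres and radians):
On the way, in this order (a step that is already met when the one before it is completed fails the run):
1. the sleeve is seated in the stand's nose: shoulder on the nose face (within 2 mm), on the axis, upright (z of sleeve_shoulder in the frame of nose between -0.002 and 0.002 m and horizontal distance between sleeve_shoulder and nose below 0.0025 m and angle between sleeve_shoulder's own z axis and vertical below 0.035 rad), for 0.2 s.
2. the holder is seated in the seated sleeve: flange on the sleeve's top face (within 2 mm), on its axis, upright, and let go (all of step 1 and z of holder_flange in the frame of sleeve_mouth between -0.002 and 0.002 m and horizontal distance between holder_flange and sleeve_mouth below 0.0025 m and angle between holder_flange's own z axis and vertical below 0.035 rad and contact force between the fingers and holder below 0.2 N), for 0.2 s.
3. the lever is held over to the clamping side (more than 0.28 rad) for half a second (value of joint lever above 0.28 rad), for 0.5 s.
At the end, for the whole second after the job is handed in: The sleeve's shoulder is on the nose face and the holder's flange on the sleeve's top face (each within 2 mm in height, 2.5 mm of the axis and 0.035 rad of upright), both at rest; the fork is forward over the flange (at least 47 of its 55 mm) and the lever is back at centre (within 0.06 rad) (all of step 1 and z of holder_flange in the frame of sleeve_mouth between -0.002 and 0.002 m and horizontal distance between holder_flange and sleeve_mouth below 0.0025 m and angle between holder_flange's own z axis and vertical below 0.035 rad and value of joint fork above 0.047 m and value of joint lever between -0.06 and 0.06 rad and linear speed of each of holder, sleeve below 0.02 m/s); the robot touches nothing.
It fails at once if the sleeve or the holder is dropped (falls free faster than 0.5 m/s, a drop of over 10 mm) ((contact force between the fingers and sleeve below 0.2 N and linear speed of sleeve above 0.5 m/s) or (contact force between the fingers and holder below 0.2 N and linear speed of holder above 0.5 m/s)).
It fails at once if the oil can is moved by more than 30 mm (distance of oilcan from where it was at the start of the episode above 0.03 m).
It fails at once if the screw tin is moved by more than 30 mm (distance of tin from where it was at the start of the episode above 0.03 m).
It fails at once if the spray can is moved by more than 30 mm (distance of aerosol from where it was at the start of the episode above 0.03 m).
It fails at once if the paint tin is moved by more than 30 mm (distance of paint from where it was at the start of the episode above 0.03 m).
It also fails if it takes over 72 s, if anything falls off the work surface, if the arm or the gripper's body presses on something with over 40 N, if the wrist force passes 120 N, or if a joint passes its speed limit or range.

ROBOT

A 7-joint arm with a two-finger parallel gripper is mounted at the origin on the work surface; the furniture and walls round the work are solid. World frame = base frame: x ahead of the robot, y to its left, z up, the work surface at z = 0. Lengths are in mm, angles in rad, forces in N, time in s.
With the tool pointing down it reaches from about 425 to 1025 mm from the base axis. Payload 3.6 kg.
Tool frame: the origin (TCP) lies midway between the tips of the shut fingers; the grasp point (between the pads) lies 19 mm behind it; z points along the fingers, x is the direction in which the jaws open and shut, and the axes are right-handed (so a half turn about z gives the same grasp; the last joint's range is limited). The gripper opens to 85 mm and grips with 20 to 120 N. Pads are 22 mm wide; open, the fingers measure 114 mm over their backs; the gripper's body (76 mm by 85 mm) begins 54 mm behind the grasp point. The pads swing forward as they close: fully open they stand 13 mm farther back than shut.
Start: joints at [-1.254, 0.591, 0.048, 1.609, -0.033, 0.943, -0.034], TCP at [288.855, 664.976, 231.302] pointing down, gripper open.
Joint ranges: [-2.69, 2.69], [-0.47, 2.24], [-1.27, 1.36], [0.19, 2.51], [-1.53, 4.68], [0.08, 2.07], [-3.09, 3.09]. Speed limits (rad/s): [2.57, 2.57, 3.14, 3.14, 3.14, 3.14, 3.14].

INTERFACE

Orientations are given as a unit quaternion [w, x, y, z].
In Python, from cell import env gives the robot as it stands. The module is installed in compiled form; this text tells all that it offers.
- The arm moves only by the tool drive_tool, never from a script. Its argument "rows" is a list that holds one entry, the list of rows, each a list of 5 numbers: the shift along the tool's x, y, z in m, then the turn about the tool's z in degrees, then the opening in per cent of the stroke, from 0 (shut) to 100 (fully open). In form: [[[x, y, z, spin, grip], ...]]. A call has 1 to 10 rows; each row is the pose to reach, as a shift and turn from the pose measured when the call began, along the tool's axes at that moment; what a row does not reach only later rows make up. A row lasts 1/12 s, in which the tool goes at most 41.7 mm and 7.16 degrees, less where a joint would pass 70% of its speed; a pose out of reach is approached as far as the arm can. A call with a gripper value outside its range is refused whole. The fingers move at their own pace and stop on an object; the grip force is fixed at half the most. Time passes only in rows, so rows that repeat a pose let the fingers close. It gives the time, the measured TCP pose, the force and the opening at its end, in the units of the state.
- env.state(): the state, without advancing time (a new reading comes with each control period).
- env.camera(name): name is "scene" or "top"; returns the picture (384x512x3 uint8, red, green, blue); there is no depth.
- env.camera_params(name): a dict with "K" (3x3 intrinsics, pixels), "xyz" and "attitude" of the camera in the world. Camera axes: x right, y down, z forward; pixel columns grow to the right and rows downward; lengths in mm; the calibration is good to about 2 mm. A picture is of the moment at which its call begins. camera_params takes no time and is no camera call.
- env.finish_job(): hands the job in, once; it reports no verdict.
The state is a dict: "time": time; "qpos": joint angles; "dq": joint speeds; "joint_efforts": joint torques, N m; "tcp_pos": TCP position; "eef_rot": TCP orientation; "contact_force": force on the tool from outside, world axes, zero at the start; "ft_torque": the same for the moment, N m; "finger_gap": finger opening in mm.
Only numpy, scipy, OpenCV 4.12 (cv2) and the standard library are available. Lean on these libraries where they do the work, as an engineer would, in place of code of your own. Each camera call takes 0.05 s, during which the arm holds its last target.

## Working session

There is one attempt and no reset: what is moved stays moved. The work goes in short steps, Python scripts to look and compute and a tool call to move; the robot and the scene stay as the last step left them, time stands still between calls to the robot, and variables do not carry over. Pictures are saved under pics/ and viewed, and the job is handed in when it is done.

Besides the shell and the picture viewer there is one more tool, called after "Request:" as name(argument=value, ...), one argument or row to a line, values as JSON. drive_tool: Moves the arm, as the interface text tells. Its arguments: {"type":"object","properties":{"rows":{"type":"array","items":{"type":"array","items":{"type":"array","items":{"type":"number"}}}}},"required":["rows"]}

```bash
mkdir -p pics
python3 - <<'E'
from cell import env
import cv2
print(env.state())
for n in("scene","top"):
    p=env.camera_params(n);print(n,p)
    cv2.imwrite(f"pics/{n}0.png",cv2.resize(env.camera(n)[:,:,::-1],(800,600),interpolation=cv2.INTER_CUBIC))
E
```

```text
{'time': 0.0, 'qpos': array([-1.25449548,  0.59212223,  0.04829063,  1.60981323, -0.03330734,
        0.94272766, -0.0337114 ]), 'dq': array([ 0.00091013, -0.00135407, -0.00108065, -0.00096238, -0.00034706,
        0.00035698, -0.00061967]), 'joint_efforts': array([-1.25568833e-03, -5.48671854e+01,  1.54631440e+00, -1.98120779e+01,
        9.35636053e-03,  8.61597131e-03,  1.09852309e-06]), 'tcp_pos': array([288.51548973, 664.2155093 , 230.14188775]), 'eef_rot': array([ 6.69153366e-04,  8.36169296e-01,  5.48470259e-01, -9.14148111e-04]), 'contact_force': array([0.56103912, 0.0944213 , 0.86517729]), 'ft_torque': array([ 0.02353539,  0.00928888, -0.0197623 ]), 'finger_gap': 85.33152620479059}
scene {'K': array([[437.70790631,   0.        , 257.64941788],
       [  0.        , 437.70790631, 197.08259863],
       [  0.        ,   0.        ,   1.        ]]), 'xyz': array([-856.63105579, -765.27222242,  960.50061555]), 'attitude': array([-0.44832695,  0.74114285, -0.4250669 ,  0.26273246])}
top {'K': array([[391.68159824,   0.        , 256.16075747],
       [  0.        , 391.68159824, 196.35656252],
       [  0.        ,   0.        ,   1.        ]]), 'xyz': array([ 411.7250197 ,   41.41174642, 1473.1250705 ]), 'attitude': array([ 0.03206318, -0.70267838,  0.71022587, -0.02818264])}
```

View pics/scene0.png

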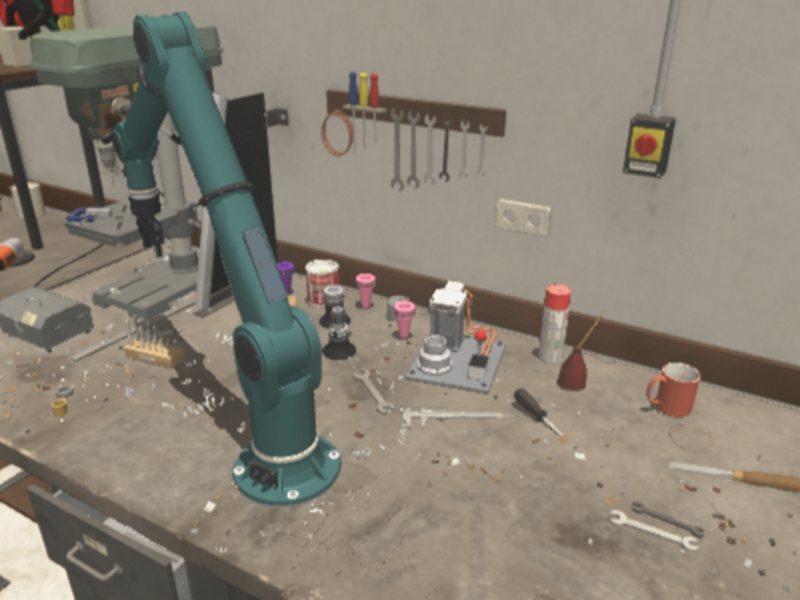

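View pics/top0.png

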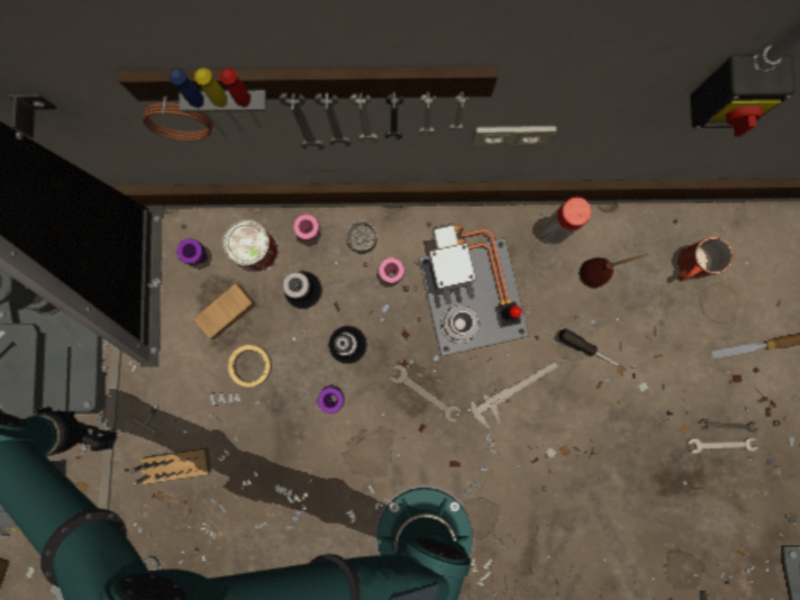

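```bash
cat > h.py <<'E'
import numpy as np,cv2
from cell import env
from scipy.spatial.transform import Rotation as R
P={n:env.camera_params(n) for n in("scene","top")}
def rot(n):
    q=P[n]["attitude"]; return R.from_quat([q[1],q[2],q[3],q[0]]).as_matrix()
RM={n:rot(n) for n in P}
def ray(n,u,v):
    d=RM[n]@np.linalg.inv(P[n]["K"])@np.array([u,v,1.]); return P[n]["xyz"],d/np.linalg.norm(d)
def plane(n,u,v,z):
    o,d=ray(n,u,v); return o+d*(z-o[2])/d[2]
def proj(n,p):
    c=P[n]["K"]@(RM[n].T@(np.asarray(p,float)-P[n]["xyz"])); return c[:2]/c[2]
def crop(n,x0,y0,x1,y1,f,name,marks=()):
    im=env.camera(n)[:,:,::-1].copy()
    cv2.imwrite(f"pics/raw_{name}.png",im)
    c=cv2.resize(im[y0:y1,x0:x1],None,fx=f,fy=f,interpolation=cv2.INTER_CUBIC)
    cv2.imwrite(f"pics/{name}.png",c)
E
python3 - <<'E'
from h import *
crop("top",170,130,350,270,4.4,"t1")
crop("scene",190,160,330,260,5.6,"s1")
k=.64
for nm,u,v,z in [("holder",344,343,128),("sleeve",296,286,105),("nose",460,323,90),("knob",515,312,128),("panelend",152,362,0),("panelend2",110,418,0),("paint",247,243,120),("tin",361,237,55),("pinkA",391,270,100),("pinkB",306,228,100),("purp",331,400,50),("purp2",190,251,100),("aer",575,213,202),("oil",597,271,100),("mug",710,255,90)]:
    print(nm,plane("top",u*k,v*k,z).round(0))
for z in (0,200,400,600): print(proj("top",[300,600,z]))
E
```

```text
holder [448. 173. 128.]
sleeve [578. 283. 105.]
nose [492. -86.  90.]
knob [ 512. -204.  128.]
panelend [411. 647.   0.]
panelend2 [279. 744.   0.]
paint [675. 390. 120.]
tin [699. 139.  55.]
pinkA [613.  68. 100.]
pinkB [712. 261. 100.]
purp [319. 210.  50.]
purp2 [662. 525. 100.]
aer [ 715. -323.  202.]
oil [ 605. -397.  100.]
mug [ 641. -658.   90.]
[109.08129971 261.4340209 ]
[ 85.48463352 266.42874078]
[ 53.03696916 273.29695653]
[  5.60877615 283.33610938]
```

View pics/t1.png

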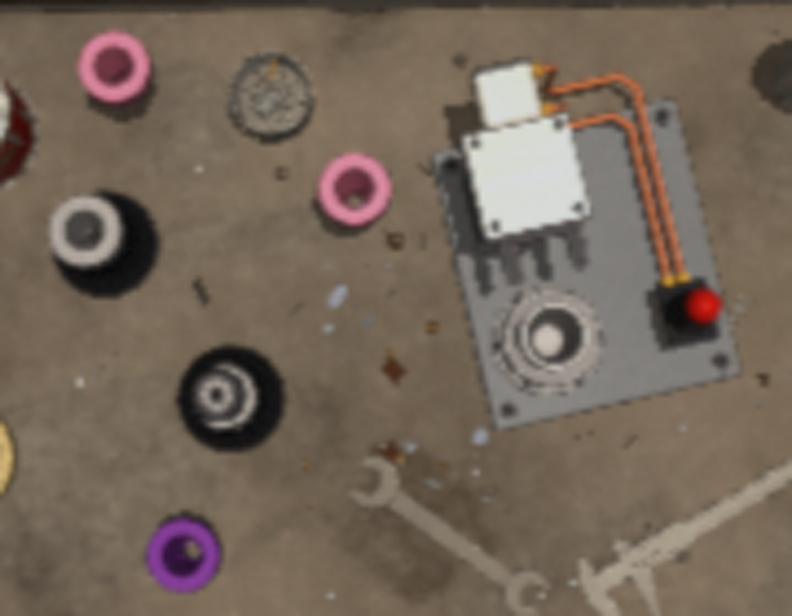

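View pics/s1.png

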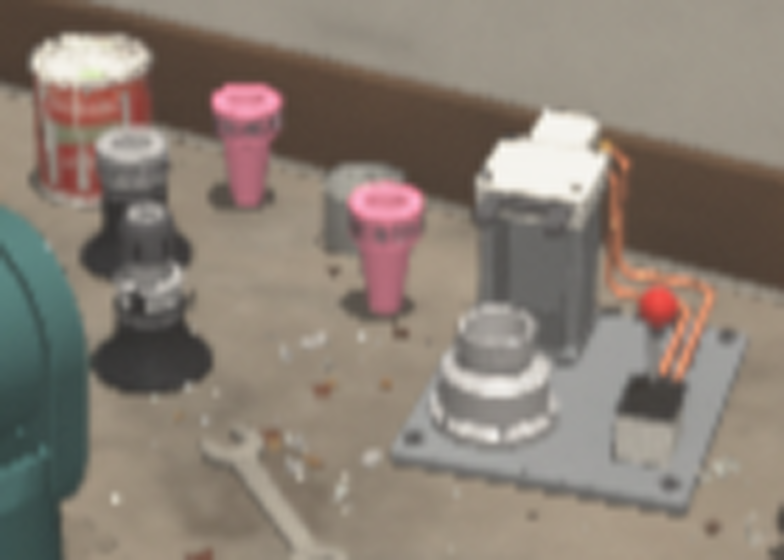

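Run:
```python
from h import *
im=cv2.imread("pics/raw_t1.png")
def z(x0,y0,w,f):return cv2.resize(im[y0:y0+w,x0:x0+w],None,fx=f,fy=f,interpolation=cv2.INTER_CUBIC)
out=np.hstack([z(172,168,36,11),z(204,204,36,11)])
out2=np.hstack([z(276,188,36,11),z(308,184,36,11)])
cv2.imwrite("pics/z1.png",np.vstack([out[:,:],out2])[:, :])
print(out.shape)
o=np.vstack([out,out2]);cv2.imwrite("pics/z1.png",cv2.resize(o,None,fx=.75,fy=.75))
```

```text
(396, 792, 3)
```

View pics/z1.png

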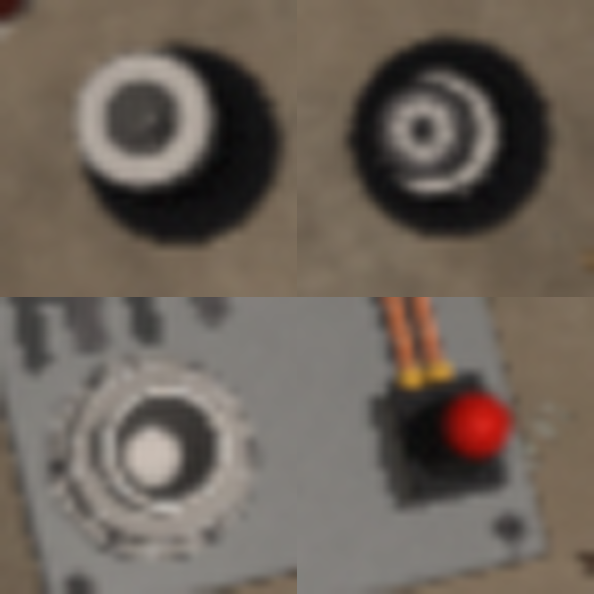

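```bash
cat > m.py <<'E'
from h import *
im=cv2.imread("pics/raw_t1.png")
F=11
def sub(x0,y0,w):
    return cv2.resize(im[y0:y0+w,x0:x0+w],None,fx=F,fy=F,interpolation=cv2.INTER_CUBIC)
def raw(x0,y0,p): return (x0+(p[0]+.5)/F-.5, y0+(p[1]+.5)/F-.5)
def big(mask):
    cs,_=cv2.findContours(mask.astype(np.uint8),cv2.RETR_EXTERNAL,cv2.CHAIN_APPROX_NONE)
    return max(cs,key=cv2.contourArea)
def rep(nm,x0,y0,mask,z):
    c=big(mask);(p,r)=cv2.minEnclosingCircle(c);e=cv2.fitEllipse(c)
    for t,q in(("circ",p),("ell",e[0])):
        u=raw(x0,y0,q);w=plane("top",*u,z);print(nm,t,np.round(u,2),w.round(1),"diam",np.round((2*r if t=="circ" else np.array(e[1]))/F*(P["top"]["xyz"][2]-z)/391.7,1))
s=sub(172,168,36);g=cv2.cvtColor(s,cv2.COLOR_BGR2GRAY);h=cv2.cvtColor(s,cv2.COLOR_BGR2HSV)
mk=(g>125); yy,xx=np.mgrid[:396,:396]; mk&=np.hypot(xx-192,yy-159)<105
rep("sleeve top",172,168,mk,105)
mk=(g<45)&(np.hypot(xx-240,yy-190)<150);rep("sl cup foot",172,168,mk,0)
s=sub(204,204,36);g=cv2.cvtColor(s,cv2.COLOR_BGR2GRAY)
rep("holder cup foot",204,204,(g<45)&(np.hypot(xx-200,yy-180)<145),0)
rep("holder nut",204,204,(g>110)&(np.hypot(xx-166,yy-170)<60),128)
rep("holder hole",204,204,(g<90)&(np.hypot(xx-168,yy-170)<28),128)
rep("flange",204,204,(g>120)&(np.hypot(xx-200,yy-180)<110),77)
s=sub(276,188,36);g=cv2.cvtColor(s,cv2.COLOR_BGR2GRAY);
c=np.hypot(xx-220,yy-202)<80
mk=(g<105)&c;rep("bore dark",276,188,mk,90)
s=sub(308,184,36).astype(int)
rep("knob",308,184,(s[:,:,2]>120)&(s[:,:,1]<60),128)
E
python3 m.py
```

```text
sleeve top circ [188.53 181.78] [582.7 285.9 105. ] diam 56.8
sleeve top ell [188.61 181.81] [582.7 285.6 105. ] diam [54.1 55.4]
sl cup foot circ [193.51 185.21] [582.6 285.7   0. ] diam 88.5
sl cup foot ell [193.94 185.46] [581.6 284.1   0. ] diam [81.6 82.8]
holder cup foot circ [222.   220.01] [449.8 178.1   0. ] diam 90.4
holder cup foot ell [222.06 220.17] [449.2 177.9   0. ] diam [87.7 88. ]
holder nut circ [218.79 219.25] [449.2 177.3 128. ] diam 26.7
holder nut ell [218.73 219.23] [449.3 177.5 128. ] diam [24.7 25.7]
holder hole circ [218.68 219.27] [449.2 177.6 128. ] diam 9.8
holder hole ell [218.72 219.28] [449.1 177.5 128. ] diam [8.3 9.6]
flange circ [218.77 219.3 ] [450.5 182.5  77. ] diam 26.2
flange ell [218.75 219.24] [450.7 182.6  77. ] diam [24.2 25.1]
bore dark circ [295.61 205.79] [494.9 -90.7  90. ] diam 44.7
bore dark ell [295.83 205.73] [495.1 -91.5  90. ] diam [41.1 41.6]
knob circ [330.08 198.94] [ 515. -206.  128.] diam 25.0
knob ell [329.91 198.94] [ 515.  -205.5  128. ] diam [23.  23.7]
```

Run:
```python
from h import *
f=5.6
for nm,p in dict(knob=[515,-205.6,128],nose=[495,-91,90],sleeve=[582.6,285.7,105],holder=[449.3,177.7,128]).items():
    u=proj("scene",p); print(nm,((u-[190,160]+.5)*f).round(0))
im=cv2.imread("pics/raw_t1.png")[200:290,:]
im=cv2.imread("pics/raw_s1.png")
c=cv2.resize(im[205:245,258:303],None,fx=16,fy=16,interpolation=cv2.INTER_CUBIC)
def m(p):
    u=(proj("scene",p)-[258,205]+.5)*16; return u
for r,col in((22.5,(0,255,0)),(27,(255,0,0))):
    for a in np.arange(0,6.28,.1):
        cv2.circle(c,tuple(m([495+r*np.cos(a),-91.2+r*np.sin(a),90]).astype(int)),1,col,-1)
cv2.imwrite("pics/s2.png",c)
# plate edges
for a,b in (((437,155),(498,430)),((498,430),(738,373)),((738,373),(676,103))):
    w=[plane("top",170+(q[0]+.5)/4.4-.5,130+(q[1]+.5)/4.4-.5,12)[:2] for q in(a,b)]
    d=w[1]-w[0];print(w,np.degrees(np.arctan2(d[1],d[0])))
```

```text
knob [665. 306.]
nose [502. 323.]
sleeve [137. 140.]
holder [152. 212.]
[array([ 6.55284564e+02, -5.92894956e-01]), array([419.91858123, -49.01696699])] -168.3742200136359
[array([419.91858123, -49.01696699]), array([ 465.89085399, -252.8780931 ])] -77.29192702082383
[array([ 465.89085399, -252.8780931 ]), array([ 698.03461005, -206.23631651])] 11.360478483697092
```

View pics/s2.png

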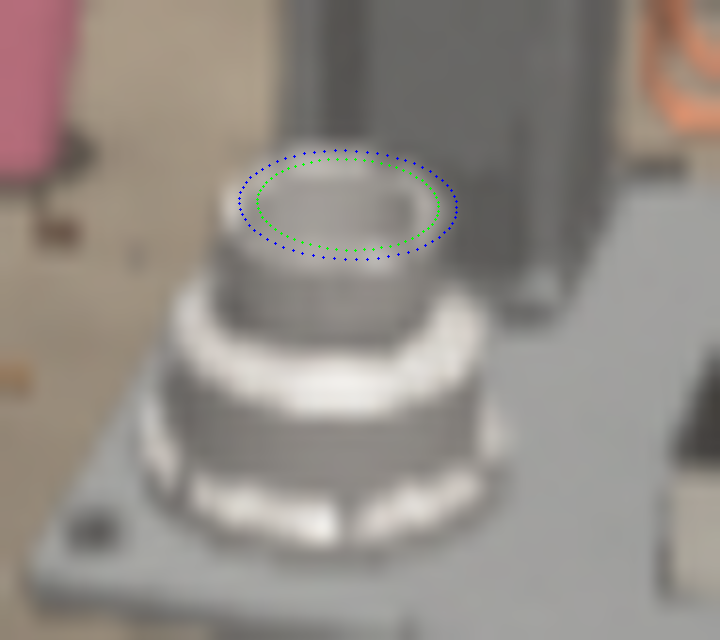

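Run:
```python
from h import *
for p in[(200,312),(215,312),(272,245),(78,355),(180,360)]: print(p,plane("scene",p[0]*.64,p[1]*.64,0).round(0))
for z in(0,200,400,500):print(z,proj("top",[411,540,z])/.64, proj("scene",[411,540,z])/.64)
im=cv2.imread("pics/raw_t1.png");cv2.imwrite("pics/z2.png",cv2.resize(im[110:300,0:170],None,fx=3.1,fy=3.1,interpolation=cv2.INTER_CUBIC))
im=cv2.imread("pics/raw_s1.png");cv2.imwrite("pics/z3.png",cv2.resize(im[0:260,30:260],None,fx=2.3,fy=2.3,interpolation=cv2.INTER_CUBIC))
```

```text
(200, 312) [417. 665.   0.]
(215, 312) [440. 626.   0.]
(272, 245) [942. 823.   0.]
(78, 355) [ 69. 764.   0.]
(180, 360) [190. 512.   0.]
0 [196.36234515 361.54986365] [229.97881899 322.98963776]
200 [163.8224755  361.93800863] [222.23046935 259.87892961]
400 [119.18126791 362.47050187] [213.69474246 190.35499302]
500 [ 89.99686374 362.81862189] [209.09312914 152.87461474]
```

View pics/z2.png

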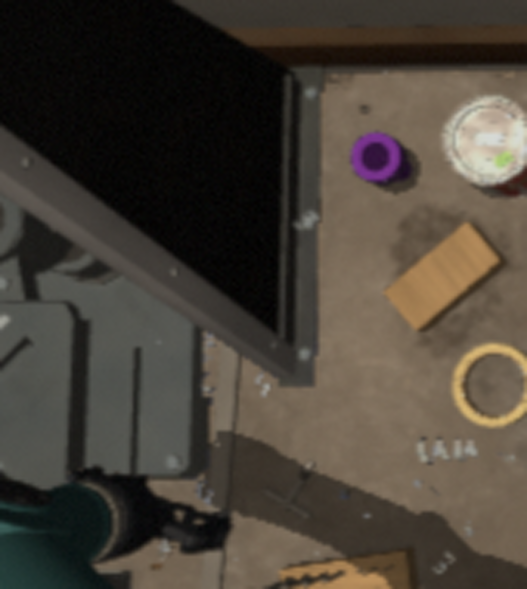

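View pics/z3.png

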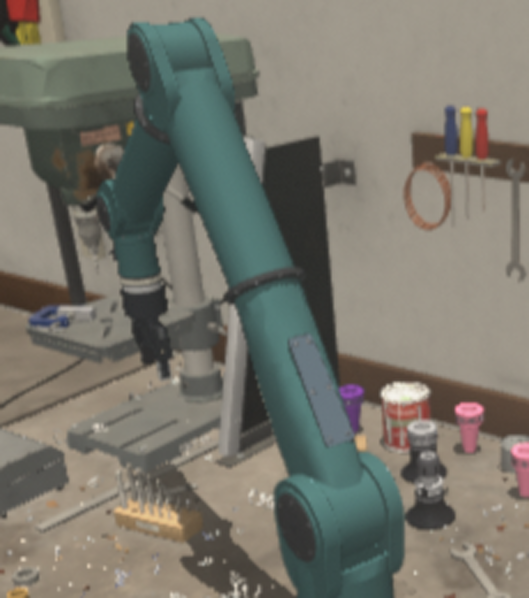

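```bash
cat > d.py <<'E'
import sys
from h import *
def tool():
    s=env.state();q=s["eef_rot"];M=R.from_quat([q[1],q[2],q[3],q[0]]).as_matrix();return s,M
s,M=tool()
ang=np.degrees(np.arctan2(M[1,0],M[0,0]))
tilt=np.degrees(np.arccos(-M[2,2]))
print("t",round(s["time"],2),"tcp",s["tcp_pos"].round(1),"xang",round(ang,1),"tilt",round(tilt,2),"F",s["contact_force"].round(1),"gap",round(s["finger_gap"],1),"q",s["qpos"].round(2))
a=[float(x) for x in sys.argv[1:]]
for i in range(0,len(a),3):
    t=np.array(a[i:i+3]); print(t,"->",(M.T@(t-s["tcp_pos"])/1000).round(4))
E
python3 d.py 300 400 270 400 330 250 583 286 200; python3 - <<'E'
E
```

```text
t 0.2 tcp [288.7 664.5 230.6] xang 66.5 tilt 0.08 F [ 0.7 -0.3  0.6] gap 85.5 q [-1.25  0.59  0.05  1.61 -0.03  0.94 -0.03]
[300. 400. 270.] -> [-0.2382  0.1158 -0.0391]
[400. 330. 250.] -> [-0.2625  0.2354 -0.019 ]
[583. 286. 200.] -> [-0.2299  0.4208  0.0309]
```

Request:
drive_tool(
  rows=[
    [[-0.02,0.01,-0.01,0,100],[-0.05,0.025,-0.02,-3,100],[-0.085,0.04,-0.03,-8,100],[-0.12,0.06,-0.04,-14,100],[-0.155,0.077,-0.04,-20,100],[-0.19,0.093,-0.04,-26,100],[-0.215,0.105,-0.04,-31,100],[-0.23,0.113,-0.04,-34,100],[-0.238,0.116,-0.04,-35.5,100],[-0.238,0.116,-0.04,-35.5,100]],
  ],
)

```text
time: 1.03
tcp_pos: [300.5, 396.9, 270.9]
eef_rot: [0.001, 0.63, 0.776, -0.002]
contact_force: [0.8, 0.5, -0.1]
finger_gap: 85.6
```

```bash
python3 d.py 400 320 250 583 286 180
```

```text
t 1.03 tcp [300.5 396.9 270.9] xang 101.9 tilt 0.2 F [ 0.8  0.5 -0.1] gap 85.6 q [-0.95  0.26 -0.08  2.07  0.03  0.82  0.73]
[400. 320. 250.] -> [-0.0957  0.0816  0.021 ]
[583. 286. 180.] -> [-0.1664  0.2538  0.091 ]
```

Request:
drive_tool(
  rows=[
    [[-0.02,0.015,0,0,100],[-0.05,0.04,0.01,0,100],[-0.08,0.07,0.02,0,100],[-0.105,0.105,0.03,0,100],[-0.125,0.14,0.05,0,100],[-0.14,0.18,0.065,0,100],[-0.155,0.215,0.08,0,100],[-0.163,0.24,0.088,0,100],[-0.166,0.254,0.091,0,100],[-0.166,0.254,0.091,0,100]],
  ],
)

```text
time: 1.87
tcp_pos: [587.9, 285.4, 178.2]
eef_rot: [0.002, 0.632, 0.775, -0.001]
contact_force: [-0.5, 0.6, -0.5]
finger_gap: 85.3
```

```bash
python3 d.py 582.7 285.8 72
python3 - <<'E'
from h import *
crop("top",150,120,250,220,6,"t2")
crop("scene",180,100,280,200,6,"s3")
E
```

```text
t 1.87 tcp [587.9 285.4 178.2] xang 101.6 tilt 0.25 F [-0.5  0.6 -0.5] gap 85.3 q [-0.52  0.56  0.    1.82  0.01  0.76  1.25]
[582.7 285.8  72. ] -> [ 0.0019 -0.005   0.1062]
```

View pics/t2.png

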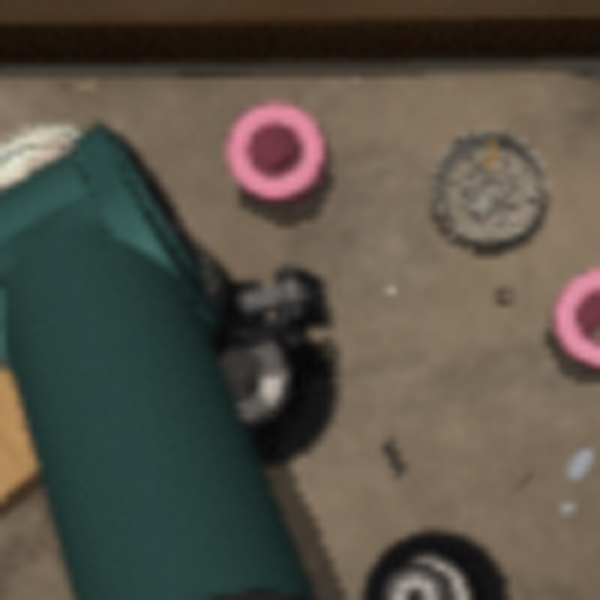

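View pics/s3.png

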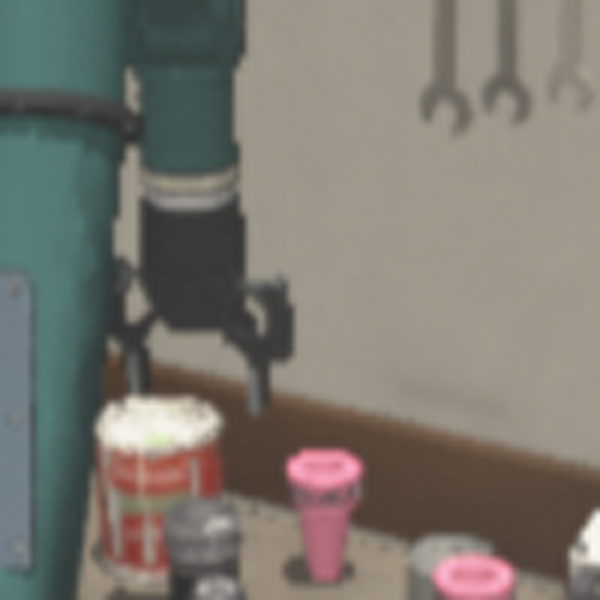

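Request:
drive_tool(
  rows=[
    [[0.001,-0.003,0.01,0,100],[0.002,-0.005,0.03,0,100],[0.002,-0.005,0.05,0,100],[0.002,-0.005,0.065,0,100],[0.002,-0.005,0.08,0,100],[0.002,-0.005,0.09,0,100],[0.002,-0.005,0.098,0,100],[0.002,-0.005,0.104,0,100],[0.002,-0.005,0.106,0,100],[0.002,-0.005,0.106,0,100]],
  ],
)

```text
time: 2.8
tcp_pos: [577.4, 288.0, 73.1]
eef_rot: [0.0, 0.63, 0.776, -0.002]
contact_force: [0.7, 0.2, -0.4]
finger_gap: 85.2
```

```bash
python3 d.py 582.7 285.8 72
```

```text
t 2.8 tcp [577.4 288.   73.1] xang 101.9 tilt 0.23 F [ 0.7  0.2 -0.4] gap 85.2 q [-0.53  0.69 -0.    1.89  0.01  0.56  1.24]
[582.7 285.8  72. ] -> [-0.0033  0.0048  0.0011]
```

Request:
drive_tool(
  rows=[
    [[-0.003,0.005,0.001,0,100],[-0.003,0.005,0.001,0,100],[-0.003,0.005,0.001,0,100],[-0.003,0.005,0.001,0,100]],
  ],
)

```text
time: 3.13
tcp_pos: [583.4, 286.0, 72.6]
eef_rot: [0.0, 0.63, 0.776, -0.002]
contact_force: [0.1, -0.4, 1.4]
finger_gap: 85.7
```

```bash
python3 d.py 582.7 285.8 72
```

```text
t 3.13 tcp [583.4 286.   72.6] xang 101.8 tilt 0.18 F [ 0.1 -0.4  1.4] gap 85.7 q [-0.52  0.7  -0.    1.88  0.01  0.57  1.24]
[582.7 285.8  72. ] -> [-0.0001 -0.0008  0.0006]
```

Close the fingers.

Request:
drive_tool(
  rows=[
    [[0,0,0,0,60],[0,0,0,0,60],[0,0,0,0,50],[0,0,0,0,40],[0,0,0,0,20],[0,0,0,0,0],[0,0,0,0,0],[0,0,0,0,0],[0,0,0,0,0],[0,0,0,0,0]],
  ],
)

```text
time: 3.97
tcp_pos: [583.6, 286.5, 73.4]
eef_rot: [0.0, 0.63, 0.776, -0.001]
contact_force: [-0.3, -0.2, 4.5]
finger_gap: 56.4
```

```bash
python3 d.py
```

```text
t 3.97 tcp [583.6 286.5  73.4] xang 101.8 tilt 0.13 F [-0.3 -0.2  4.5] gap 56.4 q [-0.52  0.69 -0.01  1.88  0.01  0.57  1.24]
```

Request:
drive_tool(
  rows=[
    [[0,0,-0.004,0,0],[0,0,-0.012,0,0],[0,0,-0.024,0,0],[0,0,-0.038,0,0],[0,0,-0.054,0,0],[0,0,-0.07,0,0],[0,0,-0.086,0,0],[0,0,-0.1,0,0],[0,0,-0.11,0,0],[0,0,-0.11,0,0]],
  ],
)

```text
time: 4.8
tcp_pos: [584.9, 287.2, 186.1]
eef_rot: [0.001, 0.63, 0.776, 0.001]
contact_force: [0.7, 0.0, -4.5]
finger_gap: 56.3
```

```bash
python3 d.py 495 -91 230 490 90 220
python3 - <<'E'
from h import *
crop("scene",170,100,320,250,4,"s4")
E
```

```text
t 4.8 tcp [584.9 287.2 186.1] xang 101.8 tilt 0.18 F [ 0.7  0.  -4.5] gap 56.3 q [-0.52  0.55 -0.    1.82  0.    0.77  1.25]
[495. -91. 230.] -> [-0.3518 -0.1654 -0.0441]
[490.  90. 220.] -> [-0.1736 -0.1332 -0.0342]
```

View pics/s4.png

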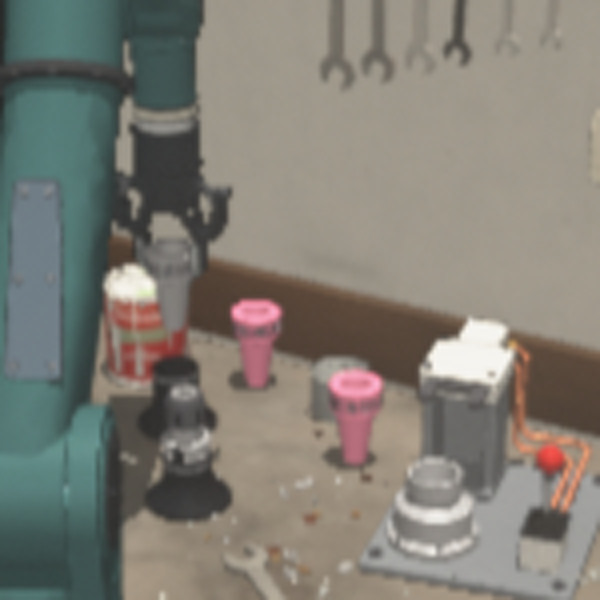

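Request:
drive_tool(
  rows=[
    [[-0.01,-0.006,-0.005,0,0],[-0.03,-0.018,-0.015,0,0],[-0.055,-0.03,-0.025,0,0],[-0.085,-0.045,-0.035,0,0],[-0.115,-0.06,-0.04,0,0],[-0.15,-0.075,-0.044,0,0],[-0.185,-0.09,-0.044,0,0],[-0.22,-0.106,-0.044,0,0],[-0.25,-0.12,-0.044,0,0],[-0.28,-0.133,-0.044,0,0]],
  ],
)

```text
time: 5.68
tcp_pos: [508.6, -17.2, 228.2]
eef_rot: [-0.0, 0.631, 0.776, -0.001]
contact_force: [-0.3, 0.2, -5.0]
finger_gap: 56.3
```

```bash
python3 d.py 495 -91 220
```

```text
t 5.68 tcp [508.6 -17.2 228.2] xang 101.7 tilt 0.15 F [-0.3  0.2 -5. ] gap 56.3 q [-0.08  0.33  0.03  2.09 -0.01  0.72  1.73]
[495. -91. 220.] -> [-0.0694 -0.0283  0.0083]
```

Request:
drive_tool(
  rows=[
    [[-0.02,-0.008,0,0,0],[-0.037,-0.016,0.003,0,0],[-0.052,-0.022,0.005,0,0],[-0.062,-0.026,0.008,0,0],[-0.068,-0.028,0.008,0,0],[-0.069,-0.028,0.008,0,0],[-0.069,-0.028,0.008,0,0],[-0.069,-0.028,0.008,0,0]],
  ],
)

```text
time: 6.35
tcp_pos: [495.7, -89.2, 220.3]
eef_rot: [-0.0, 0.63, 0.776, -0.001]
contact_force: [-0.5, 0.3, -5.4]
finger_gap: 56.5
```

```bash
python3 d.py 495 -91 200
python3 - <<'E'
from h import *
crop("scene",230,120,330,250,4.5,"s5")
crop("top",250,140,350,240,6,"t5")
E
```

```text
t 6.35 tcp [495.7 -89.2 220.3] xang 101.8 tilt 0.11 F [-0.5  0.3 -5.4] gap 56.5 q [ 0.05  0.33  0.05  2.11 -0.02  0.7   1.89]
[495. -91. 200.] -> [-0.0016 -0.001   0.0203]
```

View pics/s5.png

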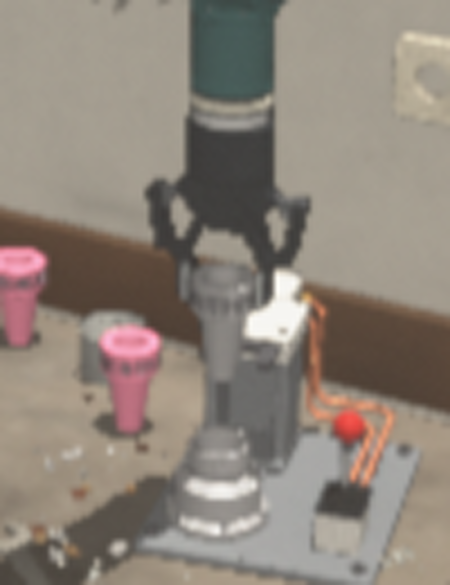

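View pics/t5.png

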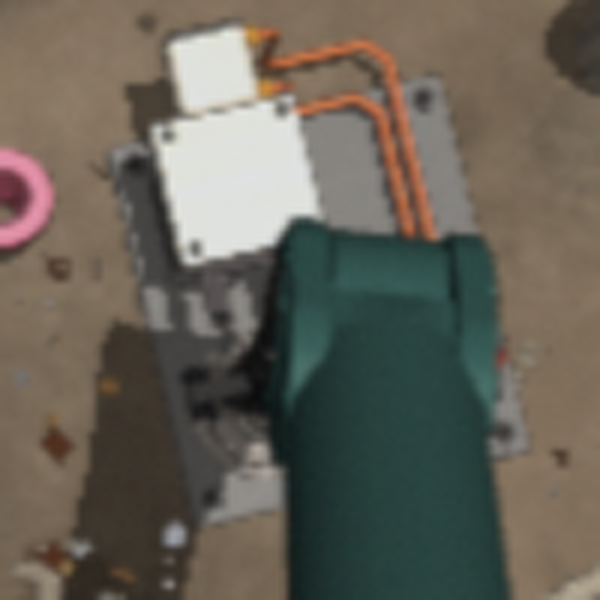

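Request:
drive_tool(
  rows=[
    [[-0.001,-0.001,0.01,0,0],[-0.0015,-0.001,0.025,0,0],[-0.0015,-0.001,0.04,0,0],[-0.0015,-0.001,0.055,0,0],[-0.0015,-0.001,0.068,0,0],[-0.0015,-0.001,0.08,0,0],[-0.0015,-0.001,0.09,0,0],[-0.0015,-0.001,0.095,0,0],[-0.0015,-0.001,0.095,0,0],[-0.0015,-0.001,0.095,0,0]],
  ],
)

```text
time: 7.28
tcp_pos: [495.0, -90.8, 125.3]
eef_rot: [-0.0, 0.63, 0.777, -0.001]
contact_force: [0.4, 1.0, -3.8]
finger_gap: 56.3
```

```bash
python3 d.py 495 -91 105
```

```text
t 7.28 tcp [495.  -90.8 125.3] xang 101.9 tilt 0.11 F [ 0.4  1.  -3.8] gap 56.3 q [ 0.06  0.48  0.03  2.19 -0.03  0.48  1.9 ]
[495. -91. 105.] -> [-0.0002 -0.      0.0203]
```

Descend slowly, watching the force.

Request:
drive_tool(
  rows=[
    [[0,0,0.004,0,0],[0,0,0.008,0,0],[0,0,0.012,0,0],[0,0,0.015,0,0],[0,0,0.018,0,0],[0,0,0.02,0,0],[0,0,0.02,0,0]],
  ],
)

```text
time: 7.87
tcp_pos: [494.7, -90.8, 104.8]
eef_rot: [-0.001, 0.63, 0.777, -0.001]
contact_force: [0.3, -0.6, -5.3]
finger_gap: 56.4
```

Request:
drive_tool(
  rows=[
    [[0,0,0.002,0,0],[0,0,0.004,0,0],[0,0,0.006,0,0],[0,0,0.008,0,0],[0,0,0.008,0,0]],
  ],
)

```text
time: 8.28
tcp_pos: [494.9, -90.6, 96.5]
eef_rot: [-0.001, 0.63, 0.777, -0.001]
contact_force: [0.3, -0.3, -5.4]
finger_gap: 56.5
```

```bash
python3 d.py 495 -91 105
```

```text
t 8.28 tcp [494.9 -90.6  96.5] xang 101.9 tilt 0.14 F [ 0.3 -0.3 -5.4] gap 56.5 q [ 0.07  0.53  0.03  2.2  -0.03  0.41  1.9 ]
[495. -91. 105.] -> [-0.0004  0.     -0.0085]
```

Request:
drive_tool(
  rows=[
    [[0,0,0.001,0,0],[0,0,0.002,0,0],[0,0,0.003,0,0],[0,0,0.004,0,0],[0,0,0.004,0,0]],
  ],
)

```text
time: 8.7
tcp_pos: [495.3, -90.4, 92.5]
eef_rot: [-0.0, 0.63, 0.777, -0.001]
contact_force: [1.3, 1.3, -5.8]
finger_gap: 56.6
```

Request:
drive_tool(
  rows=[
    [[0,0,0.001,0,0],[0,0,0.002,0,0],[0,0,0.002,0,0],[0,0,0.002,0,0]],
  ],
)

```text
time: 9.03
tcp_pos: [495.5, -90.2, 90.4]
eef_rot: [-0.0, 0.63, 0.777, -0.001]
contact_force: [1.7, 0.9, -6.2]
finger_gap: 56.1
```

Request:
drive_tool(
  rows=[
    [[0,0,0.001,0,0],[0,0,0.002,0,0],[0,0,0.002,0,0],[0,0,0.002,0,0]],
  ],
)

```text
time: 9.37
tcp_pos: [495.8, -90.0, 88.4]
eef_rot: [-0.0, 0.63, 0.777, -0.0]
contact_force: [1.6, 1.4, -5.8]
finger_gap: 56.5
```

Request:
drive_tool(
  rows=[
    [[0,0,0.001,0,0],[0,0,0.001,0,0],[0,0,0.001,0,0]],
  ],
)

```text
time: 9.62
tcp_pos: [495.9, -90.0, 88.3]
eef_rot: [-0.0, 0.63, 0.777, -0.0]
contact_force: [-0.9, 1.5, 4.7]
finger_gap: 56.7
```

Request:
drive_tool(
  rows=[
    [[0,0,0,0,20],[0,0,0,0,50],[0,0,0,0,70],[0,0,0,0,90],[0,0,0,0,100],[0,0,0,0,100],[0,0,0,0,100],[0,0,0,0,100]],
  ],
)

```text
time: 10.28
tcp_pos: [495.9, -90.2, 88.4]
eef_rot: [-0.0, 0.63, 0.777, -0.0]
contact_force: [-0.4, -0.1, -0.3]
finger_gap: 85.6
```

Request:
drive_tool(
  rows=[
    [[0,0,-0.005,0,100],[0,0,-0.02,0,100],[0,0,-0.04,0,100],[0,0,-0.06,0,100],[0,0,-0.085,0,100],[0,0,-0.11,0,100],[0,0,-0.135,0,100],[0,0,-0.14,0,100]],
  ],
)

```text
time: 10.95
tcp_pos: [498.2, -90.5, 232.5]
eef_rot: [0.003, 0.63, 0.777, 0.002]
contact_force: [0.9, -0.2, -0.1]
finger_gap: 85.2
```

```bash
python3 d.py 450 178 200
python3 - <<'E'
from h import *
crop("scene",230,120,330,250,4.5,"s6")
E
```

```text
t 10.95 tcp [498.2 -90.5 232.5] xang 101.9 tilt 0.41 F [ 0.9 -0.2 -0.1] gap 85.2 q [ 0.05  0.31  0.05  2.1  -0.02  0.72  1.89]
[450. 178. 200.] -> [0.2728 0.008  0.0318]
```

View pics/s6.png

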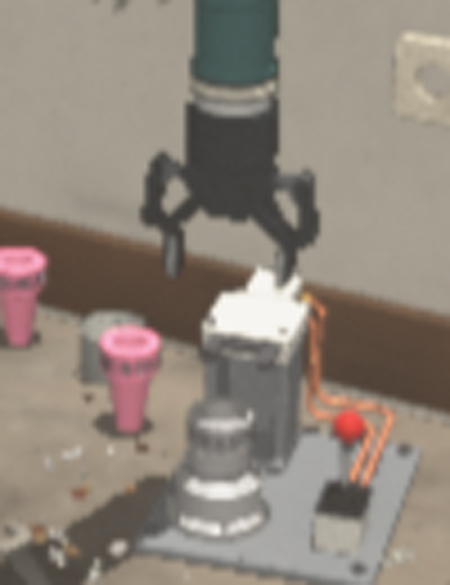

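Request:
drive_tool(
  rows=[
    [[0.01,0,0,0,100],[0.035,0.001,0.003,0,100],[0.07,0.002,0.006,0,100],[0.105,0.003,0.01,0,100],[0.14,0.004,0.015,0,100],[0.175,0.005,0.02,0,100],[0.21,0.006,0.025,0,100],[0.24,0.007,0.03,0,100],[0.262,0.008,0.032,0,100],[0.272,0.008,0.032,0,100]],
  ],
)

```text
time: 11.83
tcp_pos: [447.2, 181.3, 197.4]
eef_rot: [0.001, 0.627, 0.779, 0.001]
contact_force: [-0.7, -0.1, -0.3]
finger_gap: 85.3
```

Request:
drive_tool(
  rows=[
    [[0,0,0,0,100],[0,0,0,0,100]],
  ],
)

```text
time: 12.0
tcp_pos: [446.0, 181.3, 196.5]
eef_rot: [0.001, 0.627, 0.779, -0.001]
contact_force: [-0.3, 0.5, -0.2]
finger_gap: 85.3
```

```bash
python3 d.py 450.2 178.4 93
```

```text
t 12.0 tcp [446.  181.3 196.5] xang 102.4 tilt 0.12 F [-0.3  0.5 -0.2] gap 85.3 q [-0.46  0.34 -0.03  2.18  0.02  0.62  1.29]
[450.2 178.4  93. ] -> [-0.0036  0.0035  0.1035]
```

Request:
drive_tool(
  rows=[
    [[-0.002,0.002,0.01,0,100],[-0.0036,0.0035,0.03,0,100],[-0.0036,0.0035,0.05,0,100],[-0.0036,0.0035,0.07,0,100],[-0.0036,0.0035,0.085,0,100],[-0.0036,0.0035,0.095,0,100],[-0.0036,0.0035,0.101,0,100],[-0.0036,0.0035,0.103,0,100],[-0.0036,0.0035,0.103,0,100],[-0.0036,0.0035,0.103,0,100]],
  ],
)

```text
time: 12.83
tcp_pos: [450.8, 178.2, 94.0]
eef_rot: [0.001, 0.627, 0.779, -0.0]
contact_force: [0.1, 0.3, 0.4]
finger_gap: 85.6
```

```bash
python3 d.py 450.2 178.4 93
```

```text
t 12.83 tcp [450.8 178.2  94. ] xang 102.3 tilt 0.12 F [0.1 0.3 0.4] gap 85.6 q [-0.46  0.52 -0.02  2.24  0.03  0.38  1.28]
[450.2 178.4  93. ] -> [ 0.0003 -0.0005  0.001 ]
```

Request:
drive_tool(
  rows=[
    [[0,0,0,0,70],[0,0,0,0,55],[0,0,0,0,45],[0,0,0,0,35],[0,0,0,0,20],[0,0,0,0,0],[0,0,0,0,0],[0,0,0,0,0],[0,0,0,0,0],[0,0,0,0,0]],
  ],
)

```text
time: 13.67
tcp_pos: [451.1, 178.8, 94.7]
eef_rot: [0.001, 0.627, 0.779, 0.0]
contact_force: [-1.2, 0.4, 5.9]
finger_gap: 40.5
```

```bash
python3 d.py
```

```text
t 13.67 tcp [451.1 178.8  94.7] xang 102.4 tilt 0.14 F [-1.2  0.4  5.9] gap 40.5 q [-0.46  0.52 -0.02  2.24  0.03  0.38  1.28]
```

Request:
drive_tool(
  rows=[
    [[0,0,-0.004,0,0],[0,0,-0.012,0,0],[0,0,-0.024,0,0],[0,0,-0.038,0,0],[0,0,-0.054,0,0],[0,0,-0.072,0,0],[0,0,-0.092,0,0],[0,0,-0.112,0,0],[0,0,-0.132,0,0],[0,0,-0.147,0,0]],
  ],
)

```text
time: 14.5
tcp_pos: [449.7, 178.3, 242.8]
eef_rot: [0.001, 0.627, 0.779, -0.0]
contact_force: [0.8, 1.0, -9.0]
finger_gap: 40.7
```

```bash
python3 d.py 496 -90 245
```

```text
t 14.5 tcp [449.7 178.3 242.8] xang 102.4 tilt 0.12 F [ 0.8  1.  -9. ] gap 40.7 q [-0.45  0.27 -0.03  2.13  0.01  0.74  1.3 ]
[496. -90. 245.] -> [-0.272  -0.0122 -0.0017]
```

Request:
drive_tool(
  rows=[
    [[-0.01,0,0,0,0],[-0.035,-0.002,-0.001,0,0],[-0.07,-0.003,-0.002,0,0],[-0.105,-0.005,-0.002,0,0],[-0.14,-0.006,-0.002,0,0],[-0.175,-0.008,-0.002,0,0],[-0.21,-0.009,-0.002,0,0],[-0.24,-0.011,-0.002,0,0],[-0.262,-0.012,-0.002,0,0],[-0.272,-0.012,-0.002,0,0]],
  ],
)

```text
time: 15.33
tcp_pos: [494.1, -95.5, 243.9]
eef_rot: [0.001, 0.629, 0.777, -0.002]
contact_force: [-0.4, -0.4, -7.6]
finger_gap: 40.2
```

Request:
drive_tool(
  rows=[
    [[0,0,0,0,0],[0,0,0,0,0],[0,0,0,0,0]],
  ],
)

```text
time: 15.58
tcp_pos: [492.7, -94.1, 243.0]
eef_rot: [-0.001, 0.629, 0.777, -0.003]
contact_force: [-0.3, 0.5, -6.1]
finger_gap: 40.5
```

```bash
python3 d.py 496 -90 200
python3 - <<'E'
from h import *
crop("scene",230,120,330,250,4.5,"s7")
E
```

```text
t 15.58 tcp [492.7 -94.1 243. ] xang 102.1 tilt 0.31 F [-0.3  0.5 -6.1] gap 40.5 q [ 0.03  0.3   0.08  2.09 -0.03  0.76  1.91]
[496. -90. 200.] -> [0.0034 0.0043 0.0429]
```

View pics/s7.png

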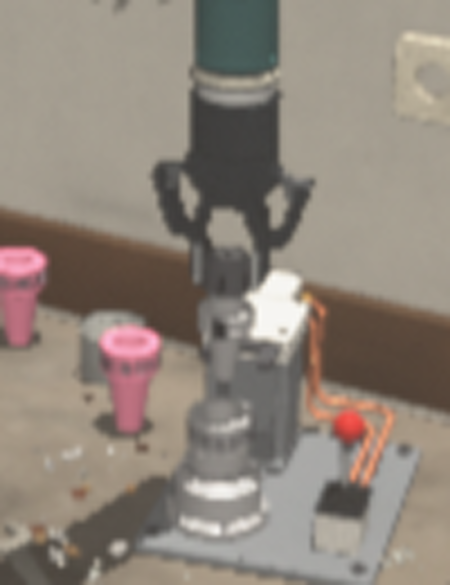

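Request:
drive_tool(
  rows=[
    [[0.002,0.002,0.002,0,0],[0.0034,0.0043,0.006,0,0],[0.0034,0.0043,0.01,0,0],[0.0034,0.0043,0.016,0,0],[0.0034,0.0043,0.022,0,0],[0.0034,0.0043,0.028,0,0],[0.0034,0.0043,0.032,0,0],[0.0034,0.0043,0.032,0,0],[0.0034,0.0043,0.032,0,0]],
  ],
)

```text
time: 16.38
tcp_pos: [496.2, -89.6, 210.8]
eef_rot: [-0.001, 0.629, 0.778, -0.002]
contact_force: [0.2, -0.4, -6.3]
finger_gap: 40.4
```

```bash
python3 d.py 496 -90 180
```

```text
t 16.38 tcp [496.2 -89.6 210.8] xang 102.1 tilt 0.31 F [ 0.2 -0.4 -6.3] gap 40.4 q [ 0.03  0.35  0.08  2.12 -0.04  0.68  1.91]
[496. -90. 180.] -> [-0.0003 -0.0002  0.0308]
```

Request:
drive_tool(
  rows=[
    [[0,0,0.005,0,0],[0,0,0.011,0,0],[0,0,0.017,0,0],[0,0,0.023,0,0],[0,0,0.029,0,0],[0,0,0.034,0,0],[0,0,0.038,0,0],[0,0,0.04,0,0],[0,0,0.04,0,0]],
  ],
)

```text
time: 17.13
tcp_pos: [495.8, -89.7, 170.2]
eef_rot: [-0.001, 0.629, 0.778, -0.003]
contact_force: [-1.0, -0.4, -8.2]
finger_gap: 40.8
```

Request:
drive_tool(
  rows=[
    [[0,0,0.002,0,0],[0,0,0.004,0,0],[0,0,0.006,0,0],[0,0,0.008,0,0],[0,0,0.008,0,0]],
  ],
)

```text
time: 17.55
tcp_pos: [496.1, -89.8, 162.1]
eef_rot: [-0.001, 0.629, 0.778, -0.003]
contact_force: [1.2, -0.4, -7.0]
finger_gap: 40.8
```

Request:
drive_tool(
  rows=[
    [[0,0,0.001,0,0],[0,0,0.002,0,0],[0,0,0.003,0,0],[0,0,0.003,0,0]],
  ],
)

```text
time: 17.88
tcp_pos: [496.4, -89.8, 159.0]
eef_rot: [-0.001, 0.629, 0.778, -0.002]
contact_force: [0.3, -0.4, -8.1]
finger_gap: 40.4
```

Request:
drive_tool(
  rows=[
    [[0,0,0.001,0,0],[0,0,0.002,0,0],[0,0,0.002,0,0]],
  ],
)

```text
time: 18.13
tcp_pos: [496.7, -89.9, 157.0]
eef_rot: [-0.001, 0.629, 0.778, -0.002]
contact_force: [1.3, -0.4, -7.2]
finger_gap: 40.5
```

Request:
drive_tool(
  rows=[
    [[0,0,0.001,0,0],[0,0,0.001,0,0],[0,0,0.001,0,0]],
  ],
)

```text
time: 18.38
tcp_pos: [496.8, -89.9, 156.7]
eef_rot: [-0.0, 0.629, 0.778, -0.002]
contact_force: [-1.6, 0.4, 3.2]
finger_gap: 40.5
```

Request:
drive_tool(
  rows=[
    [[0,0,0,0,15],[0,0,0,0,30],[0,0,0,0,45],[0,0,0,0,60],[0,0,0,0,80],[0,0,0,0,90],[0,0,0,0,90],[0,0,0,0,90]],
  ],
)

```text
time: 19.05
tcp_pos: [497.1, -90.0, 156.9]
eef_rot: [-0.0, 0.629, 0.778, -0.002]
contact_force: [0.0, 0.1, 0.4]
finger_gap: 77.2
```

Request:
drive_tool(
  rows=[
    [[0,0,-0.005,0,90],[0,0,-0.018,0,90],[0,0,-0.035,0,90],[0,0,-0.055,0,90],[0,0,-0.075,0,90],[0,0,-0.088,0,90],[0,0,-0.09,0,90]],
  ],
)

```text
time: 19.63
tcp_pos: [499.2, -90.0, 249.8]
eef_rot: [0.002, 0.629, 0.778, -0.0]
contact_force: [0.8, 0.2, 0.3]
finger_gap: 76.8
```

```bash
python3 - <<'E'
from h import *
crop("scene",230,120,330,250,4.5,"s8")
th=np.radians(12.1);
def st(x,y,z=0): return (496.5+x*np.cos(th)-y*np.sin(th), -90+x*np.sin(th)+y*np.cos(th))
for t in [(-5,-115),(30,-115),(28,-115),(0,-115),(-10,-115)]: print(t,np.round(st(*t),1))
E
python3 d.py
```

```text
(-5, -115) [ 515.7 -203.5]
(30, -115) [ 549.9 -196.2]
(28, -115) [ 548.  -196.6]
(0, -115) [ 520.6 -202.4]
(-10, -115) [ 510.8 -204.5]
t 19.68 tcp [498.6 -89.8 248.8] xang 102.1 tilt 0.2 F [-0.8 -0.3 -0.5] gap 77.2 q [ 0.02  0.29  0.08  2.08 -0.03  0.77  1.9 ]
```

View pics/s8.png

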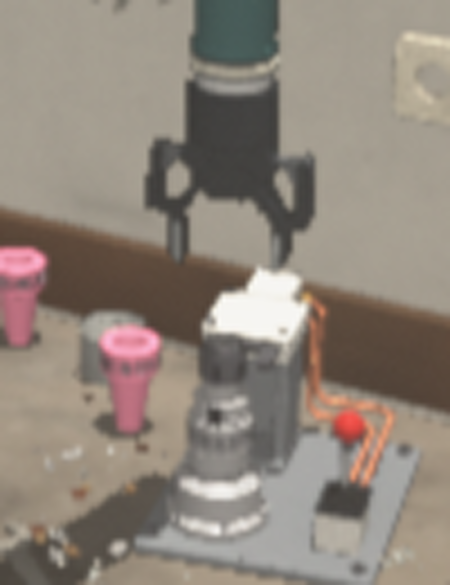

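```bash
python3 - <<'E'
from h import *
def tri(a,b):
    o1,d1=ray("top",170+(a[0]+.5)/4.4-.5,130+(a[1]+.5)/4.4-.5);o2,d2=ray("scene",190+(b[0]+.5)/5.6-.5,160+(b[1]+.5)/5.6-.5)
    A=np.stack([d1,-d2],1);t=np.linalg.lstsq(A,o2-o1,rcond=None)[0]
    p=o1+t[0]*d1;q=o2+t[1]*d2;return ((p+q)/2).round(0),np.linalg.norm(p-q).round(1)
print("knob",tri((703,307),(660,307)))
print("outer corner",tri((637,88),(712,290)))
print("inner corner",tri((627,122),(690,290)))
print("outer end",tri((685,278),(680,375)))
print("inner end",tri((668,280),(666,372)))
print("top elbow",tri((545,70),(605,148)))
E
python3 - <<'E'
import cv2
im=cv2.imread("pics/raw_s1.png");cv2.imwrite("pics/z4.png",cv2.resize(im[180:250,285:325],None,fx=8.5,fy=8.5,interpolation=cv2.INTER_CUBIC))
E
```

```text
knob (array([ 513., -203.,  127.]), np.float64(1.0))
outer corner (array([ 705., -168.,   38.]), np.float64(3.3))
inner corner (array([ 675., -159.,   50.]), np.float64(1.2))
outer end (array([ 545., -205.,   56.]), np.float64(6.4))
inner end (array([ 544., -193.,   55.]), np.float64(9.8))
top elbow (array([698., -78., 141.]), np.float64(9.8))
```

View pics/z4.png

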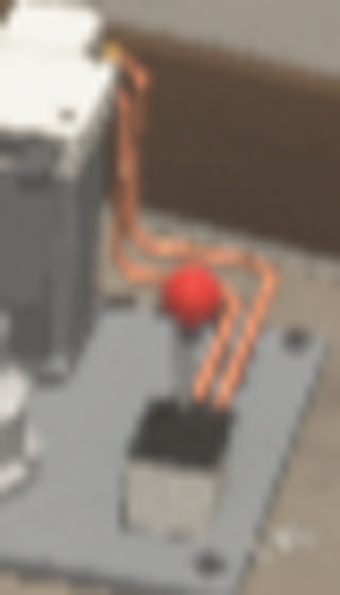

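```bash
python3 d.py 552 -196 220 552 -196 112
```

```text
t 19.68 tcp [498.6 -89.8 248.8] xang 102.1 tilt 0.2 F [-0.8 -0.3 -0.5] gap 77.2 q [ 0.02  0.29  0.08  2.08 -0.03  0.77  1.9 ]
[ 552. -196.  220.] -> [-0.1149  0.03    0.0292]
[ 552. -196.  112.] -> [-0.1145  0.0299  0.1372]
```

Request:
drive_tool(
  rows=[
    [[-0.01,0.003,0,0,60],[-0.03,0.01,0,0,30],[-0.055,0.017,0.005,0,0],[-0.08,0.023,0.01,0,0],[-0.1,0.027,0.015,0,0],[-0.112,0.03,0.02,0,0],[-0.115,0.03,0.02,0,0],[-0.115,0.03,0.02,0,0],[-0.115,0.03,0.02,0,0]],
  ],
)

```text
time: 20.43
tcp_pos: [551.4, -195.0, 228.6]
eef_rot: [0.0, 0.628, 0.778, -0.001]
contact_force: [-0.0, 0.3, -0.1]
finger_gap: -0.3
```

```bash
python3 d.py 552 -196 112
python3 - <<'E'
from h import *
crop("scene",230,120,330,250,4.5,"s9")
E
```

```text
t 20.43 tcp [ 551.4 -195.   228.6] xang 102.1 tilt 0.12 F [-0.   0.3 -0.1] gap -0.3 q [ 0.18  0.42  0.1   1.94 -0.06  0.79  2.1 ]
[ 552. -196.  112.] -> [-0.0009  0.0005  0.1166]
```

View pics/s9.png

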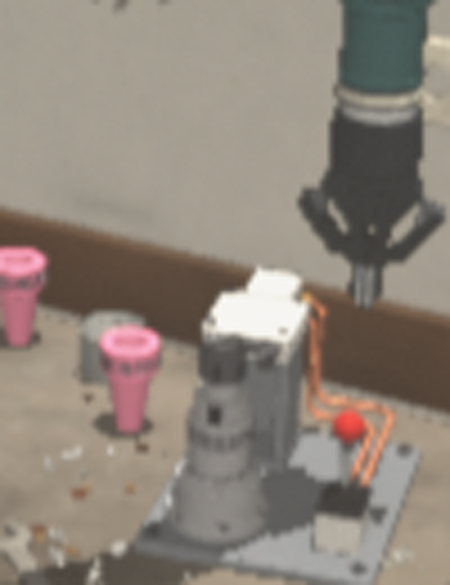

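Request:
drive_tool(
  rows=[
    [[0,0,0.01,0,0],[-0.001,0,0.03,0,0],[-0.001,0,0.05,0,0],[-0.001,0,0.07,0,0],[-0.001,0,0.088,0,0],[-0.001,0,0.102,0,0],[-0.001,0,0.112,0,0],[-0.001,0,0.116,0,0],[-0.001,0,0.116,0,0],[-0.001,0,0.116,0,0]],
  ],
)

```text
time: 21.32
tcp_pos: [552.1, -195.5, 113.3]
eef_rot: [0.001, 0.628, 0.778, -0.001]
contact_force: [0.0, -0.7, -0.7]
finger_gap: -0.0
```

```bash
python3 d.py 552 -196 112
python3 - <<'E'
from h import *
crop("scene",250,140,330,240,6,"s10")
E
```

```text
t 21.32 tcp [ 552.1 -195.5  113.3] xang 102.2 tilt 0.13 F [ 0.  -0.7 -0.7] gap -0.0 q [ 0.21  0.58  0.08  2.02 -0.08  0.55  2.12]
[ 552. -196.  112.] -> [-0.0005 -0.0002  0.0013]
```

View pics/s10.png

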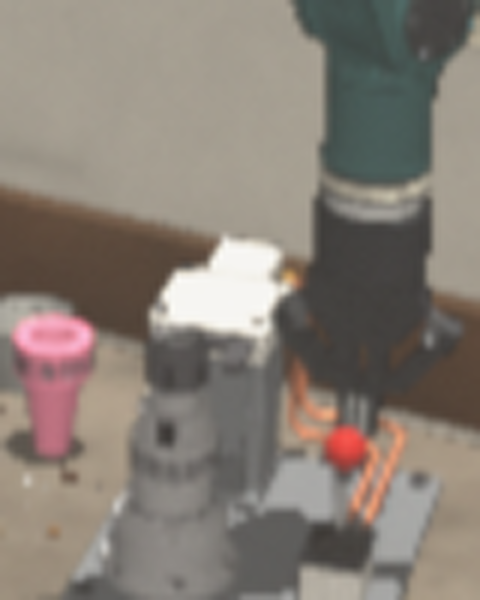

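Request:
drive_tool(
  rows=[
    [[0,-0.003,0.001,0,0],[0,-0.006,0.001,0,0],[0,-0.009,0.001,0,0],[0,-0.012,0.001,0,0],[0,-0.012,0.001,0,0]],
  ],
)

```text
time: 21.78
tcp_pos: [539.5, -198.7, 112.8]
eef_rot: [0.001, 0.628, 0.778, -0.001]
contact_force: [-0.6, 0.6, 0.1]
finger_gap: 0.5
```

Request:
drive_tool(
  rows=[
    [[0,-0.002,0,0,0],[0,-0.004,0,0,0],[0,-0.006,0,0,0],[0,-0.008,0,0,0],[0,-0.01,0,0,0],[0,-0.01,0,0,0]],
  ],
)

```text
time: 22.28
tcp_pos: [530.0, -200.9, 113.1]
eef_rot: [0.002, 0.628, 0.778, -0.0]
contact_force: [2.6, 0.5, 0.4]
finger_gap: -0.0
```

```bash
python3 d.py
```

```text
t 22.28 tcp [ 530.  -200.9  113.1] xang 102.2 tilt 0.18 F [2.6 0.5 0.4] gap -0.0 q [ 0.23  0.56  0.08  2.06 -0.08  0.52  2.14]
```

Request:
drive_tool(
  rows=[
    [[0,-0.002,0,0,0],[0,-0.004,0,0,0],[0,-0.006,0,0,0],[0,-0.008,0,0,0],[0,-0.01,0,0,0],[0,-0.012,0,0,0],[0,-0.012,0,0,0]],
  ],
)

```text
time: 22.87
tcp_pos: [517.5, -203.6, 112.9]
eef_rot: [0.001, 0.628, 0.778, -0.001]
contact_force: [2.9, 0.8, -0.5]
finger_gap: 0.2
```

```bash
python3 d.py;python3 - <<'E'
from h import *
crop("scene",250,140,330,240,6,"s11")
E
```

```text
t 22.87 tcp [ 517.5 -203.6  112.9] xang 102.2 tilt 0.16 F [ 2.9  0.8 -0.5] gap 0.2 q [ 0.24  0.55  0.08  2.08 -0.08  0.51  2.15]
```

View pics/s11.png

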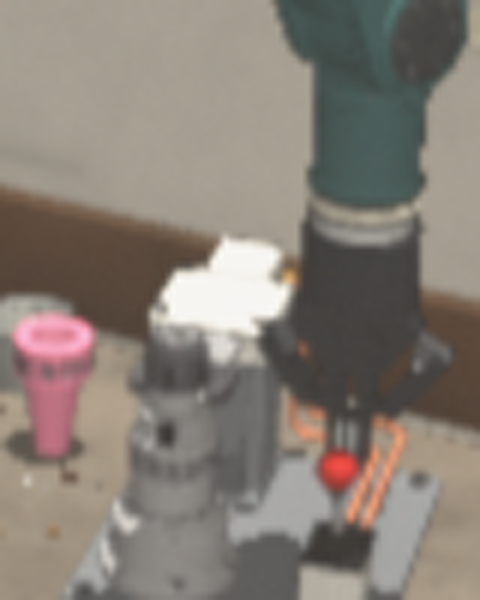

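Request:
drive_tool(
  rows=[
    [[0,-0.002,0,0,0],[0,-0.004,0,0,0],[0,-0.005,0,0,0],[0,-0.005,0,0,0]],
  ],
)

```text
time: 23.25
tcp_pos: [513.8, -204.5, 112.6]
eef_rot: [0.002, 0.628, 0.778, -0.0]
contact_force: [5.8, 0.6, -4.0]
finger_gap: -0.3
```

Request:
drive_tool(
  rows=[
    [[0,-0.001,0,0,0],[0,-0.002,0,0,0],[0,-0.003,0,0,0],[0,-0.003,0,0,0]],
  ],
)

```text
time: 23.58
tcp_pos: [513.8, -204.5, 112.7]
eef_rot: [0.004, 0.628, 0.778, 0.001]
contact_force: [8.7, 2.0, -5.9]
finger_gap: 0.0
```

```bash
python3 d.py;python3 - <<'E'
from h import *
crop("scene",250,140,330,240,6,"s12")
crop("top",250,140,350,240,6,"t12")
E
```

```text
t 23.58 tcp [ 513.8 -204.5  112.7] xang 102.2 tilt 0.53 F [ 8.7  2.  -5.9] gap 0.0 q [ 0.24  0.55  0.07  2.09 -0.08  0.49  2.16]
```

View pics/s12.png

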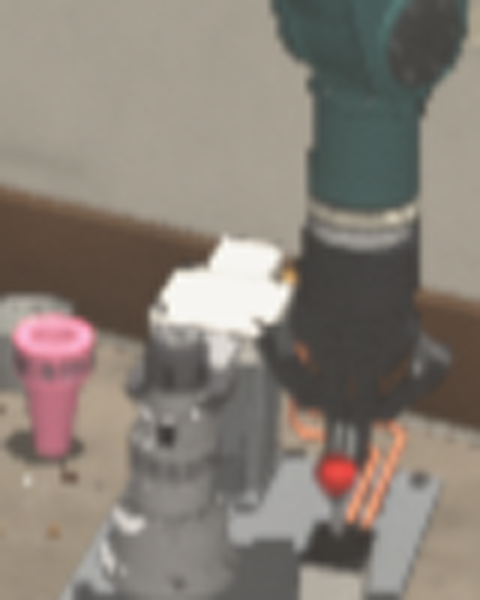

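Request:
drive_tool(
  rows=[
    [[0,-0.002,0,0,0],[0,-0.002,0,0,0],[0,-0.002,0,0,0],[0,-0.002,0,0,0],[0,-0.002,0,0,0],[0,-0.002,0,0,0],[0,-0.002,0,0,0],[0,-0.002,0,0,0],[0,-0.002,0,0,0],[0,-0.002,0,0,0]],
  ],
)

```text
time: 24.52
tcp_pos: [513.9, -204.5, 112.7]
eef_rot: [0.006, 0.627, 0.779, 0.002]
contact_force: [7.8, 1.3, -3.3]
finger_gap: 0.0
```

Request:
drive_tool(
  rows=[
    [[0,-0.002,0,0,0],[0,-0.002,0,0,0],[0,-0.002,0,0,0],[0,-0.002,0,0,0],[0,-0.002,0,0,0]],
  ],
)

```text
time: 24.93
tcp_pos: [514.0, -204.5, 112.7]
eef_rot: [0.007, 0.627, 0.779, 0.004]
contact_force: [6.4, 1.7, -4.1]
finger_gap: -0.1
```

```bash
python3 d.py;python3 - <<'E'
from h import *
crop("scene",250,170,310,230,10,"s13")
E
```

```text
t 24.93 tcp [ 514.  -204.5  112.7] xang 102.3 tilt 0.93 F [ 6.4  1.7 -4.1] gap -0.1 q [ 0.25  0.54  0.07  2.1  -0.08  0.49  2.16]
```

View pics/s13.png

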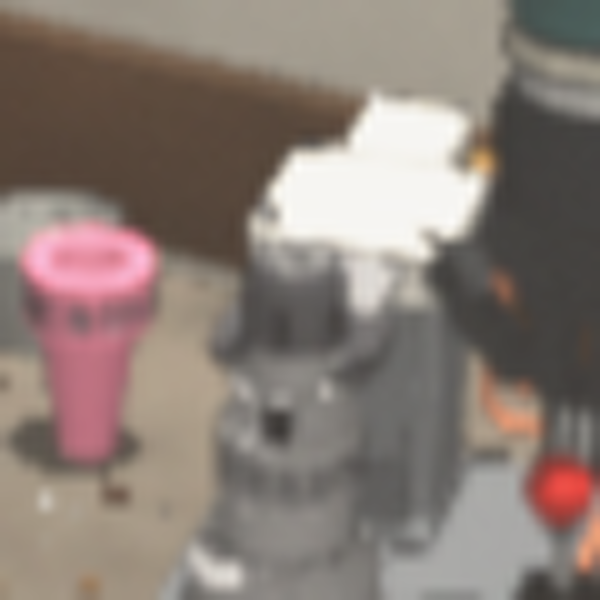

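View pics/t12.png

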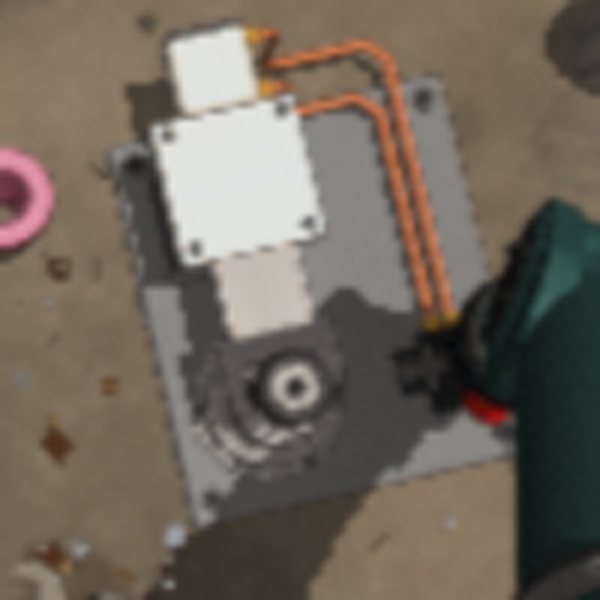

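Request:
drive_tool(
  rows=[
    [[0,0.003,0,0,0],[0,0.006,0,0,0],[0,0.01,0,0,0],[0,0.014,0,0,0],[0,0.018,0,0,0],[0,0.023,0,0,0],[0,0.028,0,0,0],[0,0.034,0,0,0],[0,0.038,0,0,0],[0,0.038,0,0,0]],
  ],
)

```text
time: 25.82
tcp_pos: [552.3, -195.9, 113.3]
eef_rot: [0.008, 0.627, 0.779, 0.004]
contact_force: [-0.3, 1.3, -0.4]
finger_gap: -0.0
```

Request:
drive_tool(
  rows=[
    [[0,0,-0.01,0,0],[0,0,-0.035,0,0],[0,0,-0.065,0,0],[0,0,-0.095,0,0],[0,0,-0.125,0,0],[-0.02,0,-0.14,0,0],[-0.05,0,-0.15,0,0],[-0.08,0,-0.15,0,0],[-0.1,0,-0.15,0,0],[-0.1,0,-0.15,0,0]],
  ],
)

```text
time: 26.65
tcp_pos: [570.5, -299.6, 265.4]
eef_rot: [0.01, 0.629, 0.777, 0.002]
contact_force: [-0.4, -1.2, 1.0]
finger_gap: 0.2
```

```bash
python3 d.py;python3 - <<'E'
from h import *
crop("scene",250,160,330,240,7,"s14")
crop("top",250,140,350,240,6,"t14")
im=cv2.imread("pics/raw_t14.png")
g=cv2.resize(im,None,fx=8,fy=8,interpolation=cv2.INTER_CUBIC).astype(int)
m=((g[:,:,2]>120)&(g[:,:,1]<60)&(g[:,:,0]<60)).astype(np.uint8)
m[:1400]=0;m[1800:]=0;m[:,:2500]=0;m[:,2760:]=0
ys,xs=np.nonzero(m);print(len(xs),plane("top",xs.mean()/8-.44,ys.mean()/8-.44,128))
E
```

```text
t 26.65 tcp [ 570.5 -299.6  265.4] xang 102.0 tilt 1.16 F [-0.4 -1.2  1. ] gap 0.2 q [ 0.32  0.45  0.12  1.79 -0.07  0.89  2.26]
0 [nan nan nan]<stdin>:8: RuntimeWarning: Mean of empty slice.
  ret = ret.dtype.type(ret / rcount)
```

View pics/s14.png

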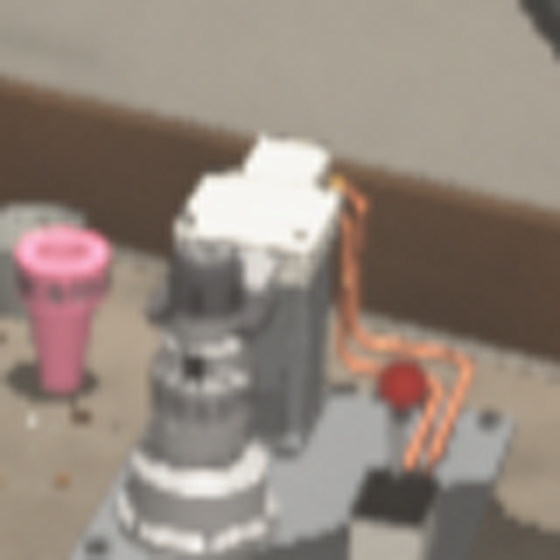

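View pics/t14.png

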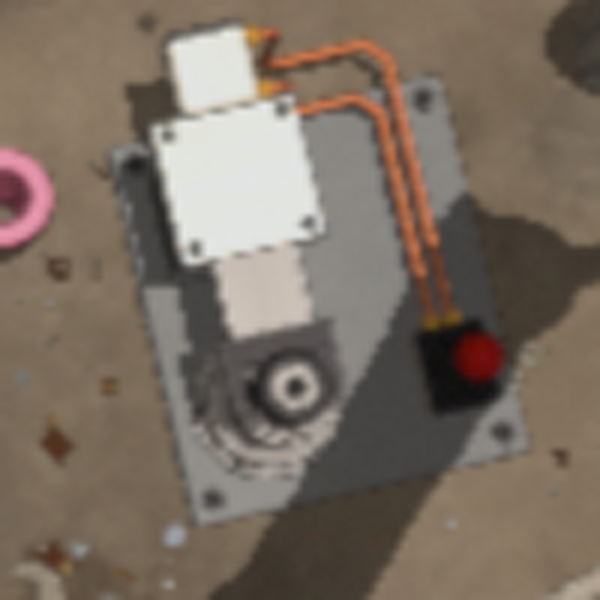

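Run:
```python
from h import *
im=cv2.imread("pics/raw_t14.png");x0,y0,f=275,180,14
c=cv2.resize(im[y0:y0+42,x0:x0+42],None,fx=f,fy=f,interpolation=cv2.INTER_CUBIC)
th=np.radians(12.2)
for tip,col in((-10,(0,255,0)),(-2,(0,0,255))):
  for y in(-33,-19,19,33):
    p=(495.2+tip*np.cos(th)-y*np.sin(th),-90.8+tip*np.sin(th)+y*np.cos(th),151.5)
    u=(proj("top",p)-[x0,y0]+.5)*f;cv2.circle(c,tuple(u.astype(int)),3,col,-1)
c=cv2.convertScaleAbs(c,alpha=1.6,beta=20)
cv2.imwrite("pics/z15.png",c)
for nm,p in dict(nut=(495.2,-90.8,190)).items(): print((proj("top",p)-[x0,y0]+.5)*f)
```

```text
[336.24926368 340.8750628 ]
```

View pics/z15.png

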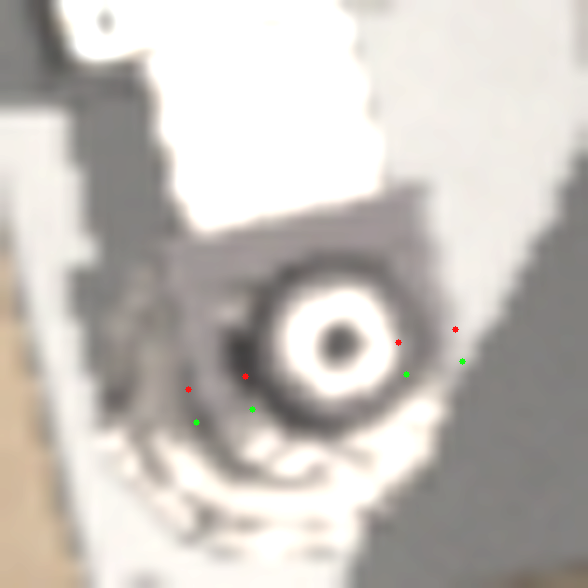

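```bash
python3 -c "
from cell import env
print(env.finish_job())"
```

```text
the job is handed in; nothing more can be done
None
```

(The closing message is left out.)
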